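Slide a gearbox cover plate out over the end of the parts ledge

ROBOT

A 6-joint arm with a two-finger parallel gripper is mounted at the origin on the work surface. World frame = base frame: x ahead of the robot, y to its left, z up, the work surface at z = 0. Lengths are in m, angles in rad, forces in N, time in s.
With the tool pointing down it reaches from about 0.325 to 0.775 m from the base axis. Payload 5.5 kg.
Tool frame: the origin (TCP) lies midway between the tips of the shut fingers; the grasp point (between the pads) lies 19 mm behind it (manip.tcp_to_grasp is the distance from the TCP to the grasp point, in m); z points along the fingers, y is the line along which they close (so a half turn about z gives the same grasp; the last joint's range is limited). The gripper opens to 88 mm and grips with 3 to 60 N. Pads are 20 mm wide; open, the fingers measure 115 mm over their backs; the gripper's body (75 mm by 178 mm) begins 61 mm behind the grasp point.
Start: joints at [-1.371, 0.091, 1.231, -0, 1.82, -0.057], TCP at [0.152, -0.58, 0.223] pointing down, gripper open.
Joint ranges: [-2.87, 2.87], [-0.86, 2.18], [0.17, 2.46], [-1.51, 4.65], [0.06, 2.69], [-2.65, 2.65]. Speed limits (rad/s): [2.57, 2.57, 3.01, 3.14, 3.14, 3.14].

INTERFACE

Orientations are given as a 3x3 rotation matrix whose columns are the frame's x, y, z axes.
In Python, from cell import manip gives the robot as it stands.
- The arm moves only by the tool drive_tool, never from a script. Its argument "motion" is a list of rows, each a list of 3 entries, a list of its own where there are three numbers: the shift along the world's x, y, z in cm, then the turn, a rotation vector about the world's x, y, z in rad, then the finger opening in cm, from 0 to 8.78. In form: [[[x, y, z], [wx, wy, wz], jaw], ...]. A call has 1 to 20 rows; each row shifts and turns the commanded pose from where the row before left it; what a row does not reach is not made up. A row lasts 1/10 s, in which the tool goes at most 50 mm and 8.59 degrees, less where a joint would pass 70% of its speed; a pose out of reach is approached as far as the arm can. A call is refused whole if a number of a shift passes 5 or a number of a turn 0.15, either way. A call with a gripper value outside its range is refused whole. The fingers move at their own pace and stop on an object; "squeeze" is the grip in N (left out, the last holds). Time passes only in rows, so rows that do not move let the fingers close. It gives the time, the measured TCP pose, the force, the opening and the grip force at its end, in the units of the state.
- manip.state(): the state, without advancing time (a new reading comes with each control period).
- manip.capture(name): name is "scene" or "top" or "wrist"; returns a dict with "img" (420x560x3 uint8, red, green, blue), "fx", "fy", "cx", "cy" (pixels), "R" (3x3) and "t" (3): a world point X has camera coordinates R X + t; the wrist camera has in their place "mount" (4x4, takes a point from camera to tool coordinates, whose origin is the TCP and whose axes are the flange's). Camera axes: x right, y down, z forward; pixel columns grow to the right and rows downward; lengths in m; the calibration is good to about 2 mm. A picture is of the moment at which its call begins: read the wrist's pose just before it. There is no depth.
- manip.sign_off(): hands the job in; it is judged then, once.
Trained networks look in a picture, given as the dict that the camera call returned (one of the last four; its "shot" number tells which), for a name from the list of things; names that differ only in an ending like _2 or _b are one class to them, and where a whole thing is asked for, a point or a joint stands for the part that bears it (a point fixed in the world has none). Each returns a list of dicts, best first, with "p" (0 to 1); they miss things now and then, are a little off and sometimes report something else, mostly with a low value. They report only what shows in the picture. A call takes as long as a camera call. They do not tell look-alikes from the thing itself.
- manip.spot_in(picture, query): "location" ([x, y, z] in m, in the coordinates of the camera as it stood for that picture, good to about 4 mm: the middle of the surface that is visible of it).
The state is a dict: "time": time; "joints": joint angles; "qd": joint speeds; "tau": joint torques, N m; "tcp_pos": TCP position; "eef_rot": TCP orientation; "wrist_force": force on the tool from outside, world axes, zero at the start; "torque": the same for the moment, N m; "width": finger opening in m; "finger_force": force on a finger pad.
Only numpy, scipy, OpenCV 4.12 (cv2) and the standard library are available. Lean on these libraries where they do the work, as an engineer would, in place of code of your own. Each camera call takes 0.05 s, during which the arm holds its last target. There are 200 camera calls.

TASK

With a fingertip or the outside of the fingers, push the flat gearbox cover plate along the raised parts ledge until about 40 mm of it sticks out over the end of the ledge that it already lies nearer to, so that its two end bolt holes hang in the clear and can be punched out. Leave it lying flat with its long edge flush against the ledge's back lip, so that it cannot swing. Only push it - do not pick it up or tip it - and leave the other parts and tools where they are.

Things in the scene. Friction and masses are not known exactly. Their poses are not given: they have to be found in the camera images.
- ledge: Fixed folded sheet-steel ledge in blue paint, 500 mm long (its y), 150 mm deep (its x), flat top 80 mm above the bench. Origin at bench level under the middle of the top; +x to its back. All along the back stands a lip 20 mm above the top, inner face at x = +72 mm. Front edge (x = -75 mm, folded down 18 mm) and both ends (y = +-250 mm) are open: nothing stands up there. Legs 60 mm in from the ends.
- cover: Gearbox cover: loose bare steel plate 150 mm long (its y), 95 mm wide (its x), 6 mm thick, about 0.6 kg; six 11 mm bolt holes, the end ones centred 18 mm from its ends. Origin: centre of its underside, z up; both ways round are alike. Starts flat on one half of the ledge, roughly along it, 10 to 28 mm clear of the lip. Slides under a few newtons.
- gear: Steel gear, 84 mm across, 26 mm high, loose, lying flat on the other half of the ledge. Origin at the centre of its underside. Not to be disturbed.
- bearing: Ball bearing, 62 mm across, 16 mm high, loose, lying flat on top of the gear. Origin at the centre of its underside. Not to be disturbed.
- wrench: Steel spanner, 200 mm long (its x axis), lying on the bench between robot and ledge. Not to be disturbed.
- drift: Steel drift punch, 150 mm long (its x axis), 14 mm thick, lying on the bench between robot and ledge. Not to be disturbed.
- hammer: Hammer, 280 mm long (its x axis), lying on the bench at the left, nearer the robot. Not to be disturbed.
- timber_long: Dark timber packing block 190 x 72 x 62 mm on the bench to the right of the ledge; origin at the centre of its underside. Not to be disturbed.
- timber_short: Timber packing block 110 x 70 x 58 mm on the bench, to the right and nearer the robot; origin at the centre of its underside. Not to be disturbed.
- oil_bottle: White oil bottle 70 mm across, 190 mm high, standing on the bench to the left of the ledge; origin at the centre of its underside. Not to be disturbed.
Not all that is in view belongs to the job. Of the things shaped like the cover, the steel one is meant.

How it is judged:
At the end, for the whole second after the job is handed in: The cover plate lies at rest and flat on the ledge, 28 to 52 mm of it beyond one end of the ledge, its long edge along the lip (within 4 mm at its middle and 0.05 rad), and no other part or tool is more than 15 mm from where it began ((y of cover in the frame of ledge between 0.203 and 0.227 m or y of cover in the frame of ledge between -0.227 and -0.203 m) and x of cover in the frame of ledge above 0.0205 m and angle between the y axis of cover and the y axis of ledge, either way round below 0.05 rad and z of cover in the frame of ledge between 0.077 and 0.083 m and angle between cover's own z axis and vertical below 0.03 rad and linear speed of cover below 0.01 m/s and distance of each of gear, bearing, wrench, hammer, drift, timber_long, timber_short, oil_bottle from where it was at the start of the episode below 0.015 m); the robot touches nothing.
It fails at once if the cover plate is lifted more than 8 mm off the ledge (z of cover in the frame of ledge above 0.088 m).
It fails at once if the cover plate is tipped by more than 0.12 rad or falls off (angle between cover's own z axis and vertical above 0.12 rad or z of cover in the frame of ledge below 0.068 m).
It fails at once if the gear or the bearing on it is moved more than 15 mm (distance of any of gear, bearing from where it was at the start of the episode above 0.015 m).
It fails at once if a tool, timber block or bottle on the bench is moved more than 15 mm (distance of any of wrench, hammer, drift, timber_long, timber_short, oil_bottle from where it was at the start of the episode above 0.015 m).
It also fails if it takes over 48 s, if anything falls off the work surface, if the arm or the gripper's body presses on something with over 40 N, if the wrist force passes 120 N, or if a joint passes its speed limit or range.

## Working session

There is one attempt and no reset: what is moved stays moved. The work goes in short steps, Python scripts to look and compute and a tool call to move; the robot and the scene stay as the last step left them, time stands still between calls to the robot, and variables do not carry over. Pictures are saved under pics/ and viewed, at most 10 in all, crops included, and the job is handed in when it is done.

Besides the shell and the picture viewer there is one more tool, called as name(argument=value, ...) on one line, values as JSON. drive_tool: Moves the arm, as the interface text tells. Its arguments: {"type":"object","properties":{"motion":{"type":"array"},"squeeze":{"type":"number"}},"required":["motion"]}

```bash
mkdir -p pics
cat > h.py <<'E'
from cell import manip
import numpy as np, cv2
def snap(n,f):
    c=manip.capture(n); cv2.imwrite('pics/'+f,c['img'][:,:,::-1]); return c
def w(c,p): return c['R'].T@(np.array(p)-c['t'])
def pix(c,X):
    q=c['R']@np.array(X)+c['t']; return np.array([c['fx']*q[0]/q[2]+c['cx'],c['fy']*q[1]/q[2]+c['cy']])
def ray(c,u,v,z):
    d=c['R'].T@np.array([(u-c['cx'])/c['fx'],(v-c['cy'])/c['fy'],1]); o=-c['R'].T@c['t']
    return o+d*(z-o[2])/d[2]
E
python3 - <<'E'
from h import *
for n in ('top','scene'):
    c=snap(n,n+'1.png')
    np.savez(n+'.npz',**{k:np.array(c[k]) for k in('fx','fy','cx','cy','R','t')})
    for q in ('ledge','cover','gear','bearing','oil_bottle','timber_long','hammer'):
        for d in manip.spot_in(c,q)[:3]: print(n,q,round(d['p'],2),w(c,d['location']).round(3),pix(c,w(c,d['location'])).round())
print(manip.state()['tcp_pos'],manip.state()['eef_rot'])
E
```

```text
top ledge 0.92 [0.533 0.012 0.079] [281. 196.]
top cover 0.84 [0.737 0.434 0.001] [134. 123.]
top cover 0.8 [0.553 0.17  0.084] [221. 187.]
top gear 0.65 [ 0.507 -0.092  0.107] [322. 207.]
top bearing 0.79 [ 0.532 -0.087  0.116] [320. 197.]
top oil_bottle 0.59 [0.564 0.408 0.124] [125. 178.]
top timber_long 0.76 [ 0.559 -0.437  0.062] [453. 192.]
top hammer 0.93 [0.346 0.387 0.023] [141. 264.]
top hammer 0.37 [0.554 0.17  0.087] [220. 187.]
scene ledge 0.56 [0.563 0.028 0.084] [294. 214.]
scene cover 0.95 [0.552 0.177 0.088] [345. 223.]
scene cover 0.91 [0.743 0.435 0.008] [426. 319.]
scene gear 0.8 [ 0.558 -0.076  0.099] [261. 202.]
scene bearing 0.78 [ 0.541 -0.087  0.12 ] [260. 192.]
scene oil_bottle 0.96 [0.598 0.419 0.099] [433. 252.]
scene timber_long 0.85 [ 0.59  -0.435  0.058] [154. 194.]
scene hammer 0.66 [0.344 0.381 0.026] [425. 212.]
[ 0.1524252  -0.58031364  0.22262772] [[ 9.67191391e-01  2.54048838e-01  2.93503725e-05]
 [ 2.54048837e-01 -9.67191391e-01  2.58919735e-05]
 [ 3.49652534e-05 -1.75860659e-05 -9.99999999e-01]]
```

View pics/top1.png

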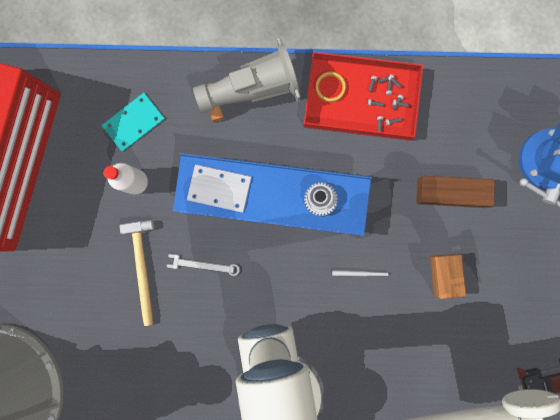

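View pics/scene1.png

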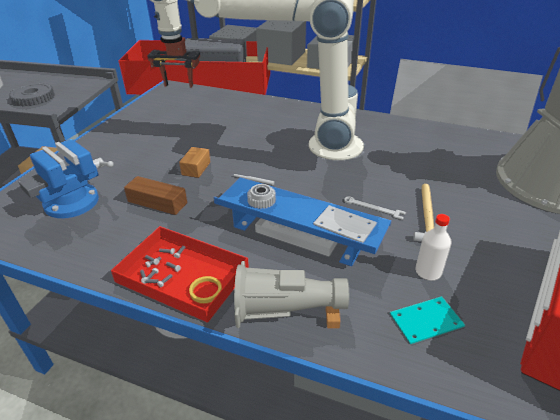

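The top view shows the ledge with corners at about (180,154), (371,177), (366,235) and (174,211). The steel cover is on its left (+y) half around (220,188), and the gear and bearing are at (321,198). The teal plate at (134,123) is a look-alike. The cover has to go left, so next I fit the edges precisely.

```bash
cat >> h.py <<'E'
def fit(c,show=None):
    im=c['img'].astype(int); hsv=cv2.cvtColor(c['img'],cv2.COLOR_RGB2HSV)
    z=np.zeros(im.shape[:2],np.uint8); z[145:245,150:385]=1
    pl=((hsv[...,1]<60)&(hsv[...,2]>120)&(z>0)).astype(np.uint8)
    pl[:,285:]=0
    n,l,s,_=cv2.connectedComponentsWithStats(pl); k=1+s[1:,4].argmax()
    P=cv2.convexHull(np.argwhere(l==k)[:,::-1].astype(np.float32))[:,0]
    bl=((hsv[...,0]>95)&(hsv[...,0]<130)&(hsv[...,1]>130)&(hsv[...,2]>60)&(z>0)).astype(np.uint8)
    n,l,s,_=cv2.connectedComponentsWithStats(bl); k=1+s[1:,4].argmax()
    B=cv2.convexHull(np.argwhere(l==k)[:,::-1].astype(np.float32))[:,0]
    f=lambda H,zz: cv2.minAreaRect(np.array([ray(c,u,v,zz)[:2] for u,v in H],np.float32))
    return f(P,.086),f(B,.08)
E
python3 - <<'E'
from h import *
c=manip.capture('top')
p,b=fit(c)
for r in(p,b): print(r); print(cv2.boxPoints(r).round(4).tolist())
a=cv2.resize(c['img'][145:245,160:385],None,fx=3.5,fy=3.5,interpolation=cv2.INTER_CUBIC)
s=manip.capture('scene')['img'][175:275,200:400]; s=cv2.resize(s,(a.shape[1]//5*4,250*a.shape[1]//787),interpolation=cv2.INTER_CUBIC)
o=np.zeros((a.shape[0]+s.shape[0],a.shape[1],3),np.uint8); o[:a.shape[0]]=a; o[a.shape[0]:,:s.shape[1]]=s
cv2.imwrite('pics/z1.png',o[:600,:800,::-1]); print(o.shape)
E
```

```text
((0.5503590106964111, 0.1749090701341629), (0.15061180293560028, 0.09552399814128876), 79.22071075439453)
[[0.4893999993801117, 0.10989999771118164], [0.5831999778747559, 0.09200000017881393], [0.6114000082015991, 0.23999999463558197], [0.5174999833106995, 0.25780001282691956]]
((0.5395176410675049, 0.038901835680007935), (0.5057844519615173, 0.15448395907878876), 84.29808807373047)
[[0.4375, -0.20509999990463257], [0.5913000106811523, -0.22040000557899475], [0.6414999961853027, 0.28290000557899475], [0.4878000020980835, 0.29820001125335693]]
(600, 788, 3)
```

View pics/z1.png

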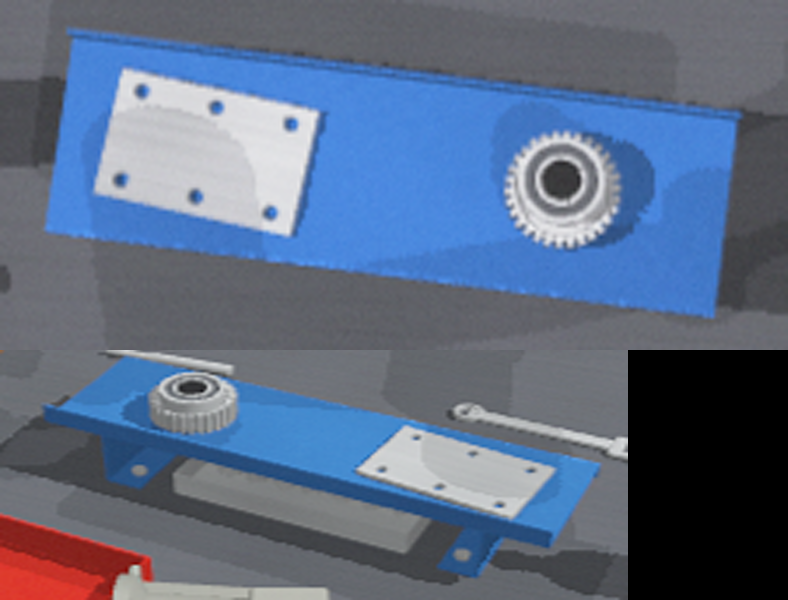

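The zoom confirms that the lip is at the back (top of the image). The cover is about 25 mm off it and turned −0.09 rad relative to the ledge. It needs about +25 mm towards the lip and +78 mm along the ledge's +y. I'll go over the front edge of the cover with the fingers shut.

drive_tool(motion=[[[0.8, 1.9, 0], [0, 0, -0.018], 0], [[1.65, 3.8, 0], [0, 0, -0.018], 0], [[1.65, 3.8, 0], [0, 0, -0.018], 0], [[1.65, 3.8, 0], [0, 0, -0.018], 0], [[1.65, 3.8, 0], [0, 0, -0.018], 0], [[1.65, 3.8, 0], [0, 0, -0.018], 0], [[1.65, 3.8, 0], [0, 0, -0.018], 0], [[1.65, 3.8, 0], [0, 0, -0.018], 0], [[1.65, 3.8, 0], [0, 0, -0.018], 0], [[1.65, 3.8, 0], [0, 0, -0.018], 0], [[1.65, 3.8, 0], [0, 0, -0.018], 0], [[1.65, 3.8, 0], [0, 0, -0.018], 0], [[1.65, 3.8, 0], [0, 0, -0.018], 0], [[1.65, 3.8, 0], [0, 0, -0.018], 0], [[1.65, 3.8, 0], [0, 0, -0.018], 0], [[1.65, 3.8, 0], [0, 0, -0.018], 0], [[1.65, 3.8, 0], [0, 0, -0.018], 0], [[1.65, 3.8, 0], [0, 0, -0.018], 0], [[1.65, 3.8, 0], [0, 0, -0.018], 0], [[0.8, 1.9, 0], [0, 0, -0.015], 0]])

```text
time: 2.9
tcp_pos: [0.4658, 0.1445, 0.2222]
eef_rot: [[0.995, -0.098, -0.0], [-0.098, -0.995, 0.001], [-0.0, -0.001, -1.0]]
wrist_force: [-0.3, -0.2, -0.3]
width: 0.0002
finger_force: 0.0
```

drive_tool(motion=[[[0.6, 1.3, 0], [0, 0, 0], 0], [[0.6, 1.3, 0], [0, 0, 0], 0], [[0, 0, -2], [0, 0, 0], 0], [[0, 0, -3], [0, 0, 0], 0], [[0, 0, -3], [0, 0, 0], 0], [[0, 0, -2], [0, 0, 0], 0], [[0, 0, -1], [0, 0, 0], 0], [[0, 0, 0], [0, 0, 0], 0], [[0, 0, 0], [0, 0, 0], 0]])

```text
time: 3.8
tcp_pos: [0.478, 0.1675, 0.1139]
eef_rot: [[0.995, -0.1, 0.002], [-0.1, -0.995, 0.0], [0.002, -0.001, -1.0]]
wrist_force: [0.2, 0.2, 0.1]
width: 0.0003
finger_force: 0.0
```

Run:
```python
from h import *
s=manip.state(); print(s['tcp_pos'],s['wrist_force'])
snap('wrist','w1.png')
```

```text
[0.47795164 0.16753739 0.11389433] [0.17627787 0.15265865 0.05381103]
```

View pics/w1.png

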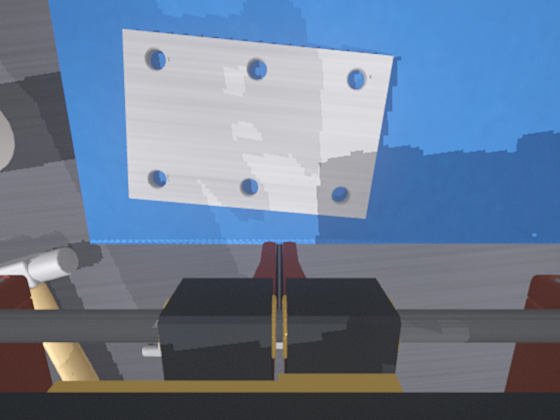

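The wrist view shows the cover clear ahead and the shut fingertips at (280,243), just at the ledge's front edge. I'm lowering to about 83 mm.

drive_tool(motion=[[[0, 0, -1.5], [0, 0, 0], 0], [[0, 0, -1.0], [0, 0, 0], 0], [[0, 0, -0.5], [0, 0, 0], 0], [[0, 0, 0], [0, 0, 0], 0], [[0, 0, 0], [0, 0, 0], 0]])

```text
time: 4.35
tcp_pos: [0.4773, 0.1677, 0.0825]
eef_rot: [[0.995, -0.1, -0.0], [-0.1, -0.995, -0.0], [-0.0, 0.0, -1.0]]
wrist_force: [-1.3, -0.2, 0.4]
width: 0.0008
finger_force: 0.0
```

drive_tool(motion=[[[0.4, -0.04, 0], [0, 0, 0], 0], [[0.4, -0.04, 0], [0, 0, 0], 0], [[0.4, -0.04, 0], [0, 0, 0], 0], [[0.4, -0.04, 0], [0, 0, 0], 0], [[0.4, -0.04, 0], [0, 0, 0], 0], [[0.4, -0.04, 0], [0, 0, 0], 0], [[0.4, -0.04, 0], [0, 0, 0], 0], [[0.2, -0.02, 0], [0, 0, 0], 0], [[0, 0, 0], [0, 0, 0], 0]])

```text
time: 5.25
tcp_pos: [0.5063, 0.1645, 0.0828]
eef_rot: [[0.995, -0.1, -0.004], [-0.1, -0.995, -0.0], [-0.004, 0.001, -1.0]]
wrist_force: [-6.9, -0.9, 3.4]
width: 0.0005
finger_force: 3.6
```

Run:
```python
from h import *
s=manip.state(); print(s['tcp_pos'],s['wrist_force'])
snap('wrist','w2.png')
```

```text
[0.50627704 0.16452694 0.08282597] [-6.88300188 -0.94644767  3.40341513]
```

View pics/w2.png

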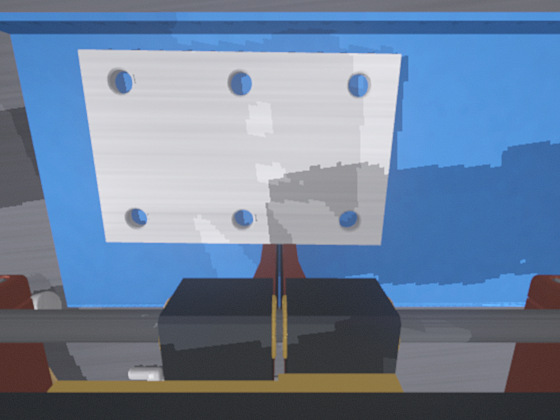

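The cover is now nearly square, with roughly 9 mm left to the lip (lip base at row ~33, cover's back edge at row ~52). I'm continuing until it seats.

drive_tool(motion=[[[0.3, -0.03, 0], [0, 0, 0], 0], [[0.3, -0.03, 0], [0, 0, 0], 0], [[0.2, -0.02, 0], [0, 0, 0], 0], [[0.2, -0.02, 0], [0, 0, 0], 0], [[0, 0, 0], [0, 0, 0], 0]])

```text
time: 5.8
tcp_pos: [0.5148, 0.1638, 0.0827]
eef_rot: [[0.995, -0.099, -0.007], [-0.1, -0.995, -0.0], [-0.007, 0.001, -1.0]]
wrist_force: [-13.3, -0.6, 6.9]
width: 0.0005
finger_force: 6.6
```

drive_tool(motion=[[[-0.5, 0.05, 0], [0, 0, 0], 0], [[-1, 0.1, 0], [0, 0, 0], 0], [[0, 0, 1.5], [0, 0, 0], 0], [[0, 0, 2.5], [0, 0, 0], 0], [[1.5, -2.3, 1], [0, 0, 0], 0], [[1.9, -2.9, 0], [0, 0, 0], 0], [[1.9, -2.9, 0], [0, 0, 0], 0], [[0.9, -1.3, 0], [0, 0, 0], 0], [[0, 0, 0], [0, 0, 0], 0], [[0, 0, 0], [0, 0, 0], 0]])

```text
time: 6.8
tcp_pos: [0.5642, 0.0717, 0.1329]
eef_rot: [[0.995, -0.1, -0.0], [-0.1, -0.995, 0.001], [-0.0, -0.001, -1.0]]
wrist_force: [-0.1, 0.0, 0.6]
width: 0.0002
finger_force: 0.0
```

Run:
```python
from h import *
s=manip.state(); print(s['tcp_pos'],s['wrist_force'])
c=snap('wrist','w3.png'); print(np.array(c['mount']).round(4).tolist(),c['fx'],c['cx'],c['cy'])
```

```text
[0.56415726 0.07173378 0.13289057] [-0.12667509  0.01410632  0.63416813]
[[0.0009, -0.9632, -0.2689, 0.0737], [1.0, 0.0009, -0.0001, 0.0012], [0.0003, -0.2689, 0.9632, -0.1623], [0.0, 0.0, 0.0, 1.0]] 310.08862663761414 278.92414500273196 211.97397693629864
```

View pics/w3.png

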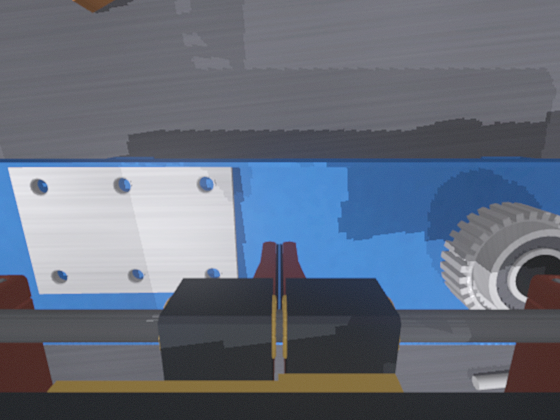

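The cover is flush with the lip: its back edge is at row 168, parallel to the lip base, with its right end at column ~236. The fingertips at (280,243) are clear of that end. Now I compute the distances.

```bash
cat >> h.py <<'E'
def wr(pos,u,v,z,yaw=-0.1,M=None):
    M=np.array([[0.0009,-0.9632,-0.2689,0.0737],[1,0.0009,-0.0001,0.0012],[0.0003,-0.2689,0.9632,-0.1623]])
    c,s=np.cos(yaw),np.sin(yaw); R=np.array([[c,s,0],[s,-c,0],[0,0,-1]])
    d=R@M[:,:3]@np.array([(u-278.92)/310.09,(v-211.97)/310.09,1]); o=np.array(pos)+R@M[:,3]
    return o+d*(z-o[2])/d[2]
def L(X):
    d=np.array(X)[:2]-[.538,.039]; c,s=np.cos(-.0995),np.sin(-.0995)
    return np.array([c*d[0]+s*d[1],-s*d[0]+c*d[1]]).round(4)
E
python3 - <<'E'
from h import *
p2=[0.5063,0.1645,0.0828]; p3=[0.56416,0.07173,0.1329]
for n,p,u,v,z in [('end',p2,20,60,.08),('end',p2,45,190,.08),('end',p2,67,300,.08),('front',p2,150,305,.08),('front',p2,450,304,.08),
 ('cBR',p3,232,168,.086),('cBL',p3,10,168,.086),('cFL',p3,40,294,.086),('cR',p3,237,260,.086),('tip',p3,280,243,.133)]:
    print(n,L(wr(p,u,v,z)))
print('tcp',L(p3))
E
```

```text
end [0.0603 0.2465]
end [-0.0041  0.2474]
end [-0.0713  0.2478]
front [-0.0747  0.1983]
front [-0.0739  0.0174]
cBR [0.0688 0.0656]
cBL [0.0688 0.2152]
cFL [-0.0264  0.2147]
cR [0.0016 0.0647]
tip [0.0332 0.0334]
tcp [0.0228 0.0352]
```

drive_tool(motion=[[[-0.2, 0, -2], [0, 0, 0], 0], [[0, 0, -2], [0, 0, 0], 0], [[0, 0, -1], [0, 0, 0], 0], [[0, 0, 0], [0, 0, 0], 0], [[0, 0, 0], [0, 0, 0], 0]])

```text
time: 7.35
tcp_pos: [0.5623, 0.0718, 0.0833]
eef_rot: [[0.995, -0.099, 0.0], [-0.099, -0.995, 0.0], [0.0, -0.0, -1.0]]
wrist_force: [0.4, -0.1, -0.4]
width: 0.0008
finger_force: 0.0
```

drive_tool(motion=[[[0.05, 0.5, 0], [0, 0, 0], 0], [[0.05, 0.5, 0], [0, 0, 0], 0], [[0.05, 0.5, 0], [0, 0, 0], 0], [[0.05, 0.5, 0], [0, 0, 0], 0], [[0.05, 0.5, 0], [0, 0, 0], 0], [[0.05, 0.5, 0], [0, 0, 0], 0], [[0.05, 0.5, 0], [0, 0, 0], 0], [[0.05, 0.5, 0], [0, 0, 0], 0], [[0.05, 0.5, 0], [0, 0, 0], 0], [[0, 0, 0], [0, 0, 0], 0]])

```text
time: 8.35
tcp_pos: [0.5667, 0.1152, 0.0827]
eef_rot: [[0.995, -0.101, -0.001], [-0.101, -0.995, -0.003], [-0.0, 0.003, -1.0]]
wrist_force: [-1.6, -4.6, 2.2]
width: 0.0006
finger_force: 2.3
```

Run:
```python
from h import *
s=manip.state(); print(s['tcp_pos'],s['wrist_force'],L(s['tcp_pos']))
snap('wrist','w4.png')
```

```text
[0.56674837 0.11522842 0.0826901 ] [-1.64535775 -4.59920416  2.21471672] [0.021  0.0787]
```

View pics/w4.png

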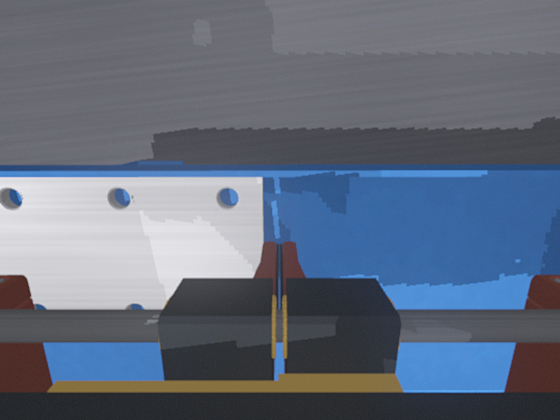

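The cover is still flush with the lip (rows 176–178) and in contact at column 263.

Run:
```python
from h import *
p=[0.56675,0.11523,0.0827]
print(L(wr(p,263,200,.086)),L(wr(p,263,235,.086)),L(wr(p,100,177,.086)),L(wr(p,255,178,.086)))
```

```text
[0.0569 0.0859] [0.0373 0.0862] [0.069  0.1699] [0.0686 0.0899]
```

drive_tool(motion=[[[0.05, 0.5, 0], [0, 0, 0], 0], [[0.05, 0.5, 0], [0, 0, 0], 0], [[0.05, 0.5, 0], [0, 0, 0], 0], [[0.05, 0.5, 0], [0, 0, 0], 0], [[0.05, 0.5, 0], [0, 0, 0], 0], [[0.05, 0.5, 0], [0, 0, 0], 0], [[0.05, 0.5, 0], [0, 0, 0], 0], [[0.05, 0.5, 0], [0, 0, 0], 0], [[0.05, 0.5, 0], [0, 0, 0], 0], [[0.04, 0.4, 0], [0, 0, 0], 0], [[0.03, 0.3, 0], [0, 0, 0], 0], [[0, 0, 0], [0, 0, 0], 0]])

```text
time: 9.6
tcp_pos: [0.5719, 0.167, 0.0827]
eef_rot: [[0.995, -0.101, -0.001], [-0.101, -0.995, -0.003], [-0.0, 0.003, -1.0]]
wrist_force: [-1.7, -5.8, 2.1]
width: 0.0009
finger_force: 3.0
```

drive_tool(motion=[[[-0.05, -0.5, 0], [0, 0, 0], 0], [[-0.1, -1, 0], [0, 0, 0], 0], [[0, 0, 2], [0, 0, 0], 0], [[0, 0, 3], [0, 0, 0], 0], [[-3, 0, 2], [0, 0, 0], 0], [[-4, 0, 2], [0, 0, 0], 0], [[-4, 1, 0], [0, 0, 0], 0], [[-3, 1, 0], [0, 0, 0], 0], [[0, 0, 0], [0, 0, 0], 0], [[0, 0, 0], [0, 0, 0], 0]])

```text
time: 10.6
tcp_pos: [0.4307, 0.1731, 0.173]
eef_rot: [[0.995, -0.099, 0.002], [-0.099, -0.995, 0.0], [0.002, -0.001, -1.0]]
wrist_force: [-0.3, 0.6, 0.5]
width: 0.0003
finger_force: 0.0
```

Run:
```python
from h import *
s=manip.state(); print(s['tcp_pos'].round(4) if hasattr(s['tcp_pos'],'round') else s['tcp_pos'],s['wrist_force'])
a=snap('wrist','w5.png')['img']
c=manip.capture('top'); p,b=fit(c); print(p,L(p[0]),b)
for d in manip.spot_in(c,'cover'): print(d['p'],w(c,d['location']))
t=cv2.resize(c['img'][145:245,150:385],None,fx=2,fy=2)
cv2.imwrite('pics/w5b.png',np.vstack([a,np.pad(t[:180],((0,0),(0,90),(0,0)))])[:600,:,::-1])
```

```text
[0.4307 0.1731 0.173 ] [-0.26508841  0.62355751  0.45357169]
((0.5190688371658325, 0.26064687967300415), (0.23835983872413635, 0.1798432171344757), 0.022763177752494812) [-0.0409  0.2187] ((0.5392709970474243, 0.03760632872581482), (0.5031696557998657, 0.1540626436471939), 84.30288696289062)
0.8 [0.73667048 0.43703945 0.00381593]
0.6 [0.58880307 0.24457298 0.08424687]
```

View pics/w5b.png

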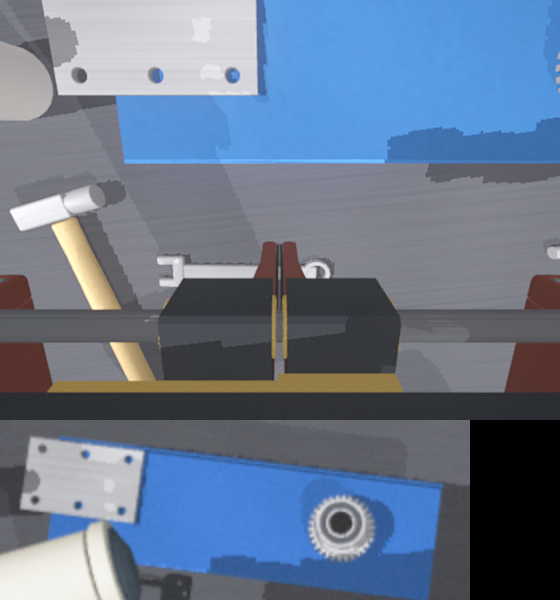

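The cover sticks out past the left end: its front edge runs from (58,95) to (257,95), and the ledge end is at (117–123, 97–163). The front edge is parallel to the ledge's front. I'll check the numbers.

Run:
```python
from h import *
p=[0.4307,0.1731,0.173]
for n,u,v,z in [('FL',58,95,.086),('FR',257,95,.086),('Lend',121,140,.08),('Lend',118,100,.08),('front',130,163,.08),('front',380,162,.08)]: print(n,L(wr(p,u,v,z)))
t=manip.capture('top')
h=cv2.cvtColor(t['img'],cv2.COLOR_RGB2HSV)
# cover corners read in the top crop (scale 2, offset 150,145; crop begins row 420)
for n,u,v in [('BL',30,437),('BR',145,452),('FR',137,523),('FL',20,508)]: print(n,L(ray(t,150+u/2,145+(v-420)/2,.086)))
```

```text
FL [-0.0243  0.2885]
FR [-0.0243  0.1382]
Lend [-0.0577  0.2484]
Lend [-0.0274  0.2466]
front [-0.0761  0.2436]
front [-0.0752  0.0389]
BL [0.0703 0.288 ]
BR [0.0695 0.1358]
FR [-0.0238  0.1334]
FL [-0.0236  0.2874]
```

It overhangs about 40 mm, parallel and within ~1 mm of flush. One gentle squaring press on the front edge near its middle will make sure it's seated.

drive_tool(motion=[[[2.4, 2.3, 0], [0, 0, 0], 0], [[2.4, 2.3, 0], [0, 0, 0], 0], [[2.2, 2.3, 0], [0, 0, 0], 0], [[0, 0, -3], [0, 0, 0], 0], [[0, 0, -3], [0, 0, 0], 0], [[0, 0, -2], [0, 0, 0], 0], [[0, 0, -1], [0, 0, 0], 0], [[0, 0, 0], [0, 0, 0], 0], [[0, 0, 0], [0, 0, 0], 0]])

```text
time: 11.7
tcp_pos: [0.5013, 0.242, 0.0829]
eef_rot: [[0.995, -0.101, 0.001], [-0.101, -0.995, 0.0], [0.001, -0.0, -1.0]]
wrist_force: [-0.0, 0.7, 0.7]
width: 0.0005
finger_force: 0.0
```

drive_tool(motion=[[[0.4, -0.04, 0], [0, 0, 0], 0], [[0.4, -0.04, 0], [0, 0, 0], 0], [[0.4, -0.04, 0], [0, 0, 0], 0], [[0.3, -0.03, 0], [0, 0, 0], 0], [[0.3, -0.03, 0], [0, 0, 0], 0], [[0, 0, 0], [0, 0, 0], 0]])

```text
time: 12.3
tcp_pos: [0.5189, 0.2403, 0.0826]
eef_rot: [[0.995, -0.1, -0.0], [-0.1, -0.995, -0.0], [-0.0, 0.0, -1.0]]
wrist_force: [-0.4, -0.1, 0.4]
width: 0.0005
finger_force: 0.0
```

drive_tool(motion=[[[0.2, -0.02, 0], [0, 0, 0], 0], [[0.2, -0.02, 0], [0, 0, 0], 0], [[0.1, -0.01, 0], [0, 0, 0], 0], [[0, 0, 0], [0, 0, 0], 0]])

```text
time: 12.7
tcp_pos: [0.5229, 0.24, 0.0826]
eef_rot: [[0.995, -0.1, -0.002], [-0.1, -0.995, 0.0], [-0.002, 0.0, -1.0]]
wrist_force: [-4.5, 0.1, 2.2]
width: 0.0005
finger_force: 2.3
```

drive_tool(motion=[[[0.1, -0.01, 0], [0, 0, 0], 0], [[0.1, -0.01, 0], [0, 0, 0], 0], [[0.1, -0.01, 0], [0, 0, 0], 0], [[0, 0, 0], [0, 0, 0], 0]])

```text
time: 13.1
tcp_pos: [0.5231, 0.2399, 0.0826]
eef_rot: [[0.995, -0.099, -0.008], [-0.099, -0.995, -0.0], [-0.008, 0.001, -1.0]]
wrist_force: [-16.1, -0.7, 7.0]
width: 0.0004
finger_force: 7.9
```

Force climbs to 16 N with only 0.2 mm of travel, so the cover is firmly against the lip. Backing off.

drive_tool(motion=[[[-0.4, 0.04, 0], [0, 0, 0], 0], [[-1, 0.1, 0], [0, 0, 0], 0], [[-1, 0.1, 0], [0, 0, 0], 0], [[0, 0, 2], [0, 0, 0], 0], [[0, 0, 3], [0, 0, 0], 0], [[-2, -1, 3], [0, 0, 0], 0], [[-4, -2, 1], [0, 0, 0], 0], [[-2, -1, 0], [0, 0, 0], 0], [[0, 0, 0], [0, 0, 0], 0], [[0, 0, 0], [0, 0, 0], 0]])

```text
time: 14.1
tcp_pos: [0.4227, 0.2021, 0.1728]
eef_rot: [[0.995, -0.1, 0.002], [-0.1, -0.995, 0.001], [0.002, -0.001, -1.0]]
wrist_force: [0.1, 0.6, 0.5]
width: 0.0002
finger_force: 0.0
```

Run:
```python
from h import *
s=manip.state(); print(s['tcp_pos'],s['wrist_force'])
a=snap('wrist','w6.png')['img']
t=manip.capture('top')['img'][145:245,150:385]
cv2.imwrite('pics/w6b.png',np.vstack([a,np.pad(cv2.resize(t,None,fx=2,fy=2)[:180],((0,0),(0,90),(0,0)))])[:,:,::-1])
```

```text
[0.42265401 0.20209591 0.17280525] [0.13382481 0.62098157 0.54242585]
```

View pics/w6b.png

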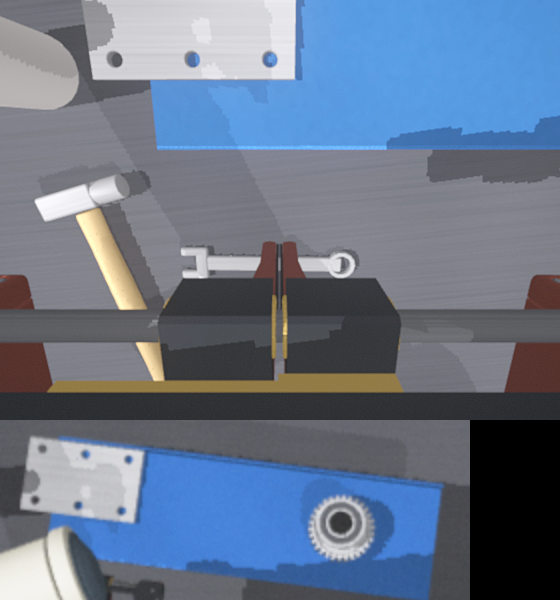

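The cover is unchanged in the top view (corners at about (30,437), (145,452), (137,523) and (20,508)). In the wrist view its front edge (row 79) is parallel to the ledge's front (row 148). The end holes overhang and the other parts are undisturbed.

Run:
```python
from h import *
p=[0.42265,0.2021,0.1728]
for n,u,v,z in [('FL',92,79,.086),('FR',295,79,.086),('Lend',155,120,.08),('front',300,149,.08)]: print(n,L(wr(p,u,v,z)))
print(manip.sign_off())
```

```text
FL [-0.024   0.2889]
FR [-0.024   0.1377]
Lend [-0.0532  0.2474]
front [-0.0756  0.1326]
the job is handed in; nothing more can be done
None
```

The job is handed in: the steel cover lies flat and firmly against the back lip with about 40 mm over the ledge's left (+y) end by the camera, pushed only, and the last pictures showed nothing else moved; no verdict came back.

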